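# Move a push-fit stop end from one water outlet to the other

### The arm

A 6-joint arm with a two-finger parallel gripper is mounted at the origin on a cart in front of the work surface, level with it; the furniture and walls round the work are solid. World frame = base frame: x ahead of the robot, y to its left, z up, the work surface at z = 0. Lengths are in m, angles in rad, forces in N, time in s.
With the tool pointing down it reaches from about 0.25 to 0.725 m from the base axis. Payload 4 kg.
Tool frame: the origin (TCP) lies midway between the tips of the shut fingers; the grasp point (between the pads) lies 19 mm behind it; z points along the fingers, y is the line along which they close (so a half turn about z gives the same grasp; the last joint's range is limited). The gripper opens to 85 mm and grips with 20 to 120 N. Pads are 22 mm wide; open, the fingers measure 114 mm over their backs; the gripper's body (76 mm by 85 mm) begins 54 mm behind the grasp point. The pads swing forward as they close: fully open they stand 13 mm farther back than shut.
Start: joints at [1.308, 0.241, 0.005, 1.335, 0, 1.571], TCP at [0.13, 0.483, 0.231] pointing down, gripper open.
Joint ranges: [-2.72, 2.72], [-1.05, 1.87], [-1.09, 1.28], [-1.99, 2.15], [-1.42, 1.44], [-3.14, 3.14]. Speed limits (rad/s): [2.79, 2.79, 3.14, 3.14, 3.14, 3.14].

### API

Orientations are given as a rotation vector (axis times angle).
In Python, from bench import robot gives the robot as it stands.
- The arm moves only by the tool send_rows, never from a script. Its argument "rows" is a list that holds one entry, the list of rows, each a list of 7 numbers: the opening, from 0 (shut) to 1 (fully open), then the shift along the tool's x, y, z in m, then the turn, a rotation vector about the tool's x, y, z in rad. A call has 1 to 8 rows; each row shifts and turns the commanded pose from where the row before left it, along the tool's axes as they then stand; what a row does not reach is not made up. A row lasts 1/8 s, in which the tool goes at most 62.5 mm and 10.7 degrees, less where a joint would pass 70% of its speed; a pose out of reach is approached as far as the arm can. A call with a gripper value outside its range is refused whole. The fingers move at their own pace and stop on an object; "squeeze" is the grip in N (left out, the last holds). Time passes only in rows, so rows that do not move let the fingers close. It gives the time, the measured TCP pose, the force, the opening and the grip force at its end, in the units of the state.
- robot.get_state(): the state, without advancing time (a new reading comes with each control period).
- robot.camera(name): name is "scene" or "side" or "wrist"; returns a dict with "frame" (384x512x3 uint8, red, green, blue), "mtx" (3x3 intrinsics, pixels), "R" (3x3) and "t" (3): a world point X has camera coordinates R X + t; the wrist camera has in their place "hand_eye" (4x4, takes a point from camera to tool coordinates, whose origin is the TCP and whose axes are the flange's). Camera axes: x right, y down, z forward; pixel columns grow to the right and rows downward; lengths in m; the calibration is good to about 2 mm. A picture is of the moment at which its call begins: read the wrist's pose just before it. There is no depth.
- robot.close_job(): hands the job in; it is judged then, once.
The state is a dict: "clock": time; "joint_pos": joint angles; "dq": joint speeds; "joint_efforts": joint torques, N m; "ee_pos": TCP position; "tool_rot": TCP orientation; "ft_force": force on the tool from outside, world axes, zero at the start; "ft_torque": the same for the moment, N m; "gripper_width": opening from 0.0 (shut) to 1.0 (fully open); "grasp_force": force on a finger pad.
Only numpy, scipy, OpenCV 4.12 (cv2) and the standard library are available. Lean on these libraries where they do the work, as an engineer would, in place of code of your own. Each camera call takes 0.05 s, during which the arm holds its last target. There are 200 camera calls.

### The job

The washing machine is to be connected to the water outlet that is closed off now, so move the white push-fit stop end over to the other, open outlet: pinch its grey release collar in against the body and keep it pinched while you draw the stop end off the stub (it stays locked otherwise), then push it on to the other stub until it bottoms, press it firmly home, and let go so that the collar springs back. Finally take it by its body with the collar free and give it one firm but measured tug, pulling straight off the stub, to prove that the teeth hold, and let go. Never force the stubs or the fitting, and leave the other things on the worktop where they are.

Things in the scene. Friction and masses are not known exactly. Their poses are not given: they have to be found in the camera images.
- stop_end: White push-fit stop end (blind cap, 150 g) with grey release collar. Origin on its axis; x along the bore to the open mouth (on a stub: towards the valve). Along x: flat closed-end face at -26 mm; rim of diameter 42 mm to -18; barrel of diameter 36 to 38 mm to +18; collar flange of diameter 46 mm, inner face at +24, outer face at +28 when out. Bore 17.6 mm.
- collet (a joint): How far the collar is pressed into the body, m: 0 = out, teeth closed in the stub's groove; 0.0036 = fully in. The teeth let the stub pass only while it is pressed in 3 mm or more. Spring: 6 N to start, 12 N fully in; returns by itself. A stub pushed in opens the teeth by itself with 6 to 12 N.
- collet_face (a point): Centre of the collar's flat outer face; moves with the collar; axes as the stop end. From above the stop end can be pinched lengthwise over the stub: this face stands 15 mm and the closed-end face 13 mm above the stub's upper side. Pinched fully, it measures 50 mm over both faces (54 mm with the collar out).
- stop_end_seat (a point): Centre of the stop in the bore, where the stub's end comes to rest (x = -18 mm from the stop end's origin, same axes). A rubber seal drags a little, under 10 N, while it slides over the stub's last 6 mm; the teeth catch within the last 1 mm. Once latched it has 2 to 3.5 mm of play back from the stop before the teeth take the load.
- end_wall: Closed end of the stop end, 8 mm thick, part of it: origin at the middle of its flat outer face (x = -26 mm from the stop end's origin, same axes); its inner side is the stop. Pressed home firmly means some 10 to 20 N against the stub's end; over 30 N on the open outlet's stub (60 N on the other) counts as forcing.
- teeth: Ring of four sprung steel teeth inside the stop end, part of it: origin on the axis at the teeth (x = -2 mm from the stop end's origin, same axes). A firm tug is some 10 to 20 N on the teeth; over 30 N on the outlet that was open (60 N on the other) counts as forcing.
- outlet_a: Fixed water outlet: round brass foot, copper riser, brass ball valve with a grey wing handle (its top 38 mm above the stub's axis) and a level steel stub, 16 mm in diameter, axis 100 mm above the worktop. Closed by the stop end at the start; left or right. Origin under the foot's centre; x level, from the stub's end to the valve; stub's end at x = -140 mm, 97 mm ahead of the valve's nut.
- outlet_b: Fixed water outlet: round brass foot, copper riser, brass ball valve with a grey wing handle and a level steel stub, 16 mm in diameter, axis 100 mm above the worktop. Its stub is bare at the start. Shape and axes as the other; stub's end (bevelled 2.5 mm) at x = -140 mm give or take 8 mm, as deep as it was screwed in; a groove of diameter 12 mm from 12 to 21 mm behind the end.
- outlet_a_tip (a point): Centre of the end of the stub (its true place) of the outlet that is closed at the start; axes as its outlet (x along the stub towards the valve).
- outlet_b_tip (a point): Nominal place of the stub's end on the outlet that is open at the start, 140 mm from its foot's axis; the true end is up to 8 mm nearer to or farther from the valve, and is not measured. Axes as its outlet.
- shoe_tin: Bystander: round tin, 65 mm across, 29 mm high, between the stubs. Origin at its underside.
- timer: Bystander: round grey kitchen timer, 65 mm across, 49 mm high, between the outlets. Origin at its underside.
- dropper: Bystander: small brown dropper bottle, 33 mm across, 102 mm high, left of the work. Origin at its underside.
- peg_a: Bystander: wooden clothes peg, 72 mm long, lying in front. Origin at its underside.
- peg_b: Bystander: wooden clothes peg, 72 mm long, lying in front. Origin at its underside.

How it is judged:
By the outcome, as a careful person would: the job done as asked, in the order asked, and still so for the second after the job is handed in, with the robot touching nothing.
It also fails if it takes over 72 s, if anything falls off the work surface, if the arm or the gripper's body presses on something with over 40 N, if the wrist force passes 120 N, or if a joint passes its speed limit or range.

## Working session

There is one attempt and no reset: what is moved stays moved. The work goes in short steps, Python scripts to look and compute and a tool call to move; the robot and the scene stay as the last step left them, time stands still between calls to the robot, and variables do not carry over. Pictures are saved under pics/ and viewed, at most 12 in all, crops included, and the job is handed in when it is done.

Besides the shell and the picture viewer there is one more tool, called after "Call:" as name(argument=value, ...), one argument or row to a line, values as JSON. send_rows: Moves the arm, as the interface text tells. Its arguments: {"type":"object","properties":{"rows":{"type":"array","items":{"type":"array","items":{"type":"array","items":{"type":"number"}}}},"squeeze":{"type":"number"}},"required":["rows"]}

```bash
mkdir -p pics; ls; python3 - <<'E'
from bench import robot
import cv2,numpy as np
s=robot.get_state();print({k:np.round(v,3).tolist() for k,v in s.items()})
fs=[]
for n in("scene","side"):
    c=robot.camera(n);np.savez(f"pics/{n}0.npz",**c);cv2.imwrite(f"pics/{n}0.png",c["frame"][:,:,::-1])
    print(n,c["mtx"].round(1).tolist(),c["R"].round(3).tolist(),c["t"].round(3).tolist())
E
```

```text
pics
{'clock': 0.0, 'joint_pos': [1.308, 0.241, 0.004, 1.335, -0.0, 1.571], 'dq': [-0.0, -0.002, 0.001, -0.001, 0.0, 0.0], 'joint_efforts': [0.002, -37.232, 25.241, 0.017, 0.0, -0.0], 'ee_pos': [0.13, 0.482, 0.23], 'tool_rot': [-0.412, -3.114, 0.003], 'ft_force': [-0.574, 0.194, 0.529], 'ft_torque': [-0.042, -0.009, 0.015], 'grasp_force': 0.0, 'gripper_width': 1.002}
scene [[354.1, 0.0, 249.3], [0.0, 354.1, 194.9], [0.0, 0.0, 1.0]] [[0.887, -0.461, -0.001], [-0.312, -0.599, -0.737], [0.339, 0.655, -0.676]] [-0.447, 0.301, 0.684]
side [[390.3, 0.0, 253.3], [0.0, 390.3, 189.6], [0.0, 0.0, 1.0]] [[0.877, -0.481, 0.01], [-0.293, -0.549, -0.783], [0.382, 0.683, -0.622]] [-0.451, 0.281, 0.95]
```

View pics/scene0.png

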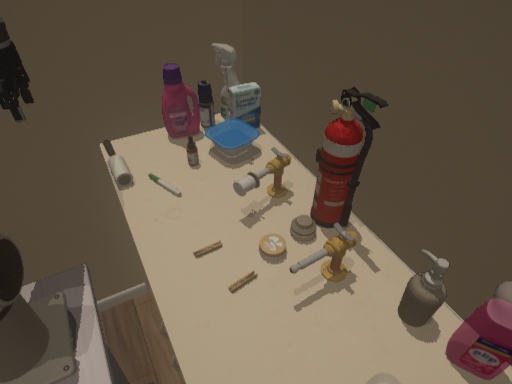

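View pics/side0.png

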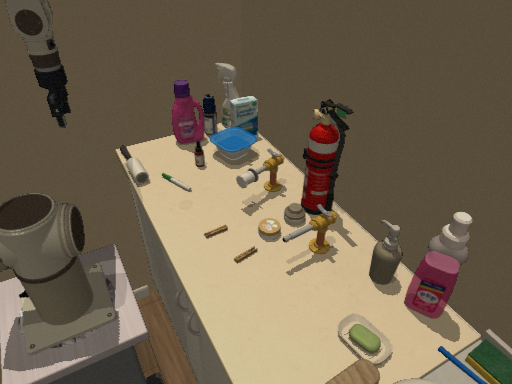

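Scene: the capped stub is on the left (cap near px 247,183), the open one on the right (tip near 295,268). The tin is at 273,245 and the timer at 303,228. The side view agrees. Next I'll zoom in for accurate pixels.

```bash
python3 - <<'E'
import cv2,numpy as np
a=cv2.imread("pics/scene0.png")[140:290,225:365];b=cv2.imread("pics/side0.png")[145:265,225:345]
A=cv2.resize(a,None,fx=4,fy=4,interpolation=cv2.INTER_CUBIC)[:, :560];B=cv2.resize(b,None,fx=4.9,fy=4.9,interpolation=cv2.INTER_CUBIC)
A=cv2.resize(a,(400,429),interpolation=cv2.INTER_CUBIC);B=cv2.resize(b,(400,400),interpolation=cv2.INTER_CUBIC)
o=np.zeros((430,800,3),np.uint8);o[:429,:400]=A;o[:400,400:]=B;cv2.imwrite("pics/z.png",o)
E
```

```text
(no output)
```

View pics/z.png

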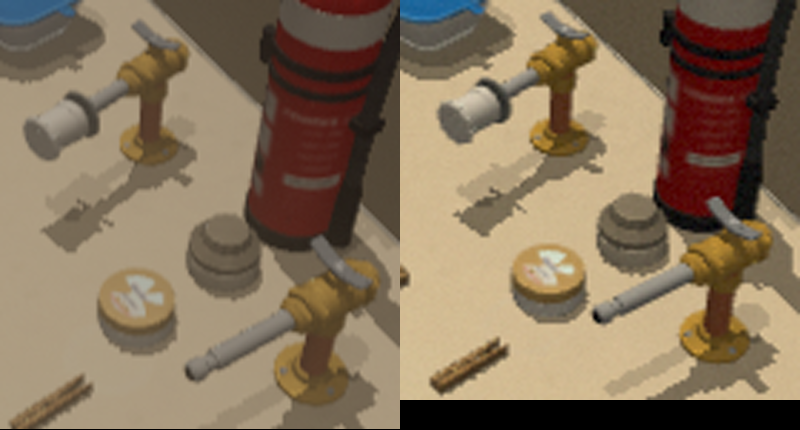

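Left half (scene): cap face centre at (41,139), collar at (85,115), open stub end at (194,371), feet at (150,145) and (313,375). Right half (side): cap face (57,123), collar (94,101), stub end (201,314), feet (163,140) and (314,337).

```bash
cat > h.py <<'E'
import numpy as np
def ray(c,p):
    d=c["R"].T@np.linalg.inv(c["mtx"])@np.array([p[0],p[1],1.]);return -c["R"].T@c["t"],d/np.linalg.norm(d)
def plane(c,p,z):
    o,d=ray(c,p);return o+d*(z-o[2])/d[2]
def tri(rs):
    A=sum(np.eye(3)-np.outer(d,d) for o,d in rs);b=sum((np.eye(3)-np.outer(d,d))@o for o,d in rs);return np.linalg.solve(A,b)
E
python3 - <<'E'
from h import *
S=dict(np.load("pics/scene0.npz"));D=dict(np.load("pics/side0.npz"))
P={"capface":((41,139),(57,123),.1),"flange":((85,115),(94,101),.1),"tipB":((194,371),(201,314),.1),"nutB":((290,318),(290,270),.1),"footA":((150,145),(163,140),.005),"footB":((313,375),(314,337),.005),"tintop":((137,296),(149,268),.029),"timer":((228,225),(236,212),.045)}
for k,(a,b,z) in P.items():
    a=np.array(a)/[2.857,2.86]+[225,140];b=np.array(b)/3.3333+[225,145]
    print(k,plane(S,a,z).round(3),plane(D,b,z).round(3),tri([ray(S,a),ray(D,b)]).round(3))
print(-S["R"].T@S["t"],-D["R"].T@D["t"])
E
```

```text
capface [0.54  0.124 0.1  ] [0.543 0.123 0.1  ] [0.536 0.114 0.109]
flange [0.589 0.135 0.1  ] [0.588 0.137 0.1  ] [0.586 0.131 0.105]
tipB [ 0.527 -0.143  0.1  ] [ 0.529 -0.142  0.1  ] [ 0.524 -0.146  0.106]
nutB [ 0.614 -0.136  0.1  ] [ 0.617 -0.134  0.1  ] [ 0.61  -0.14   0.108]
footA [0.679 0.163 0.005] [0.681 0.158 0.005] [ 0.693  0.181 -0.015]
footB [ 0.653 -0.136  0.005] [ 0.654 -0.134  0.005] [ 0.648 -0.14   0.013]
tintop [ 0.558 -0.017  0.029] [ 0.56  -0.017  0.029] [ 0.556 -0.021  0.034]
timer [0.661 0.004 0.045] [ 0.657 -0.005  0.045] [ 0.696  0.046 -0.011]
[ 0.25798905 -0.47351035  0.68381356] [ 0.11478889 -0.71171048  0.81629943]
```

```bash
cat >> h.py <<'E'
from scipy.spatial.transform import Rotation as Rt
def down(yaw):  # tool down, tool y at heading yaw (rad)
    y=np.array([np.cos(yaw),np.sin(yaw),0]);z=np.array([0,0,-1.]);return np.column_stack([np.cross(y,z),y,z])
def rows(s,p,Rg,n):
    p0=np.array(s["ee_pos"]);R0=Rt.from_rotvec(s["tool_rot"]).as_matrix();w=Rt.from_matrix(R0.T@Rg).as_rotvec();out=[]
    for i in range(n):
        R=R0@Rt.from_rotvec(w*i/n).as_matrix();out.append(np.r_[R.T@((np.array(p)-p0)/n),w/n].round(4).tolist())
    return out
E
python3 - <<'E'
from h import *
from bench import robot
print(np.array(robot.camera("wrist")["hand_eye"]).round(4),robot.camera("wrist")["mtx"])
for r in rows(robot.get_state(),[.566,.13,.25],down(np.deg2rad(15)),8):print(r)
E
```

```text
[[-1.200e-03 -9.576e-01 -2.880e-01  7.230e-02]
 [ 1.000e+00 -1.200e-03 -3.000e-04 -1.700e-03]
 [-1.000e-04 -2.880e-01  9.576e-01 -1.420e-01]
 [ 0.000e+00  0.000e+00  0.000e+00  1.000e+00]] [[281.5141599    0.         258.00361671]
 [  0.         281.5141599  192.61340711]
 [  0.           0.           1.        ]]
[-0.0641, -0.0284, -0.0024, -0.0002, 0.0001, 0.1308]
[-0.0673, -0.0198, -0.0024, -0.0002, 0.0001, 0.1308]
[-0.0693, -0.0108, -0.0024, -0.0002, 0.0001, 0.1308]
[-0.0701, -0.0017, -0.0024, -0.0002, 0.0001, 0.1308]
[-0.0697, 0.0074, -0.0024, -0.0002, 0.0001, 0.1308]
[-0.0681, 0.0165, -0.0024, -0.0002, 0.0001, 0.1308]
[-0.0654, 0.0252, -0.0024, -0.0002, 0.0001, 0.1308]
[-0.0616, 0.0335, -0.0024, -0.0002, 0.0001, 0.1308]
```

Call:
send_rows(
  rows=[
    [[1,-0.032,-0.015,-0.0012,0,0,0.065],[1,-0.033,-0.013,-0.0012,0,0,0.065],[1,-0.033,-0.011,-0.0012,0,0,0.065],[1,-0.034,-0.0087,-0.0012,0,0,0.065],[1,-0.0345,-0.0065,-0.0012,0,0,0.065],[1,-0.035,-0.0043,-0.0012,0,0,0.065],[1,-0.035,-0.002,-0.0012,0,0,0.065],[1,-0.035,0.0005,-0.0012,0,0,0.065]],
  ],
)

```text
clock: 1.2
ee_pos: [0.3442, 0.2992, 0.2408]
tool_rot: [-1.202, -2.903, 0.0]
ft_force: [0.1, -0.1, 0.2]
gripper_width: 1.005
grasp_force: 0.0
```

```bash
python3 - <<'E'
from h import *
from bench import robot
s=robot.get_state();print(s["ee_pos"],s["joint_pos"])
for r in rows(s,[.566,.13,.25],down(np.deg2rad(15)),8):print(r)
E
```

```text
[0.34421669 0.29921275 0.24080709] [ 7.15563568e-01  1.49687181e-01 -8.38022445e-02  1.33758028e+00
  6.69255951e-06  1.50050952e+00]
[-0.0346, 0.0046, -0.0012, -0.0, 0.0, 0.0655]
[-0.0342, 0.0069, -0.0012, -0.0, 0.0, 0.0655]
[-0.0337, 0.0091, -0.0012, -0.0, 0.0, 0.0655]
[-0.033, 0.0113, -0.0012, -0.0, 0.0, 0.0655]
[-0.0322, 0.0134, -0.0012, -0.0, 0.0, 0.0655]
[-0.0312, 0.0155, -0.0012, -0.0, 0.0, 0.0655]
[-0.0302, 0.0175, -0.0012, -0.0, 0.0, 0.0655]
[-0.0289, 0.0195, -0.0011, -0.0, 0.0, 0.0655]
```

Call:
send_rows(
  rows=[
    [[1,-0.0346,0.0046,-0.0012,0,0,0.0655],[1,-0.0342,0.0069,-0.0012,0,0,0.0655],[1,-0.0337,0.0091,-0.0012,0,0,0.0655],[1,-0.033,0.0113,-0.0012,0,0,0.0655],[1,-0.0322,0.0134,-0.0012,0,0,0.0655],[1,-0.0312,0.0155,-0.0012,0,0,0.0655],[1,-0.0302,0.0175,-0.0012,0,0,0.0655],[1,-0.0289,0.0195,-0.0012,0,0,0.0655]],
  ],
)

```text
clock: 2.2
ee_pos: [0.5665, 0.1305, 0.2502]
tool_rot: [-1.912, -2.492, 0.001]
ft_force: [-0.3, 0.5, 0.4]
gripper_width: 1.002
grasp_force: 0.0
```

Call:
send_rows(
  rows=[
    [[1,0,0,0,0,0,0],[1,0,0,0,0,0,0]],
  ],
)

```text
clock: 2.45
ee_pos: [0.5652, 0.1314, 0.25]
tool_rot: [-1.909, -2.494, 0.001]
ft_force: [-0.0, 0.6, 0.3]
gripper_width: 0.997
grasp_force: 0.0
```

```bash
cat >> h.py <<'E'
def wcam(robot,name):
    import cv2
    s=robot.get_state();c=robot.camera("wrist");R=Rt.from_rotvec(s["tool_rot"]).as_matrix();H=np.array(c["hand_eye"])
    Rc=R@H[:3,:3];tc=np.array(s["ee_pos"])+R@H[:3,3]
    d=dict(frame=c["frame"],mtx=c["mtx"],R=Rc.T,t=-Rc.T@tc,ee=s["ee_pos"],rot=s["tool_rot"])
    np.savez(f"pics/{name}.npz",**d);cv2.imwrite(f"pics/{name}.png",c["frame"][:,:,::-1]);return d
E
python3 - <<'E'
from h import *
from bench import robot
d=wcam(robot,"wA");print(d["ee"],d["rot"],robot.get_state()["clock"])
E
```

```text
[0.56521329 0.13140571 0.24999531] [-1.90871326e+00 -2.49380663e+00  1.37870172e-03] 2.5
```

View pics/wA.png

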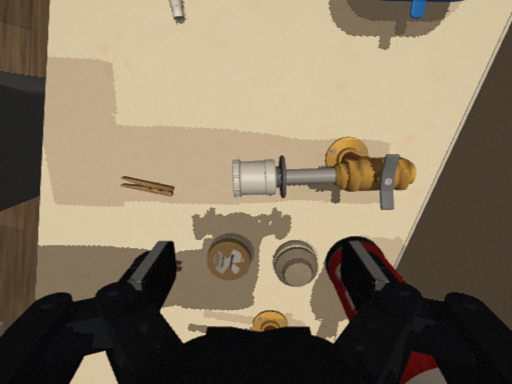

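Wrist view: the fitting lies almost along the image rows. Its closed face is at (233,177), the collar at 278–287 and the bare stub at 288–334, row ~177. The handle is beyond 380, well clear of the fingers. Next I'll measure the axis and end faces.

```bash
cat >> h.py <<'E'
import cv2
def axis(d,cols,r0,r1,z=.1,sat=55):
    """bisector of low-saturation band in each column, cast on plane z; fit line"""
    hsv=cv2.cvtColor(d["frame"],cv2.COLOR_RGB2HSV);P=[];W=[];V=[]
    for c in cols:
        i=np.where(hsv[r0:r1,c,1]<sat)[0]
        if len(i)<4: continue
        i=i[np.abs(i-np.median(i))<25]
        a,b=ray(d,(c,r0+i[0]-.5)),ray(d,(c,r0+i[-1]+.5));m=a[1]+b[1];P.append(a[0]+m*(z-a[0][2])/m[2]);W.append(i[-1]-i[0]+1);V.append(r0+(i[0]+i[-1])/2)
    P=np.array(P);k=np.polyfit(P[:,0],P[:,1],1);res=P[:,1]-np.polyval(k,P[:,0])
    return P,k,res.std(),np.median(W),np.median(V)
E
python3 - <<'E'
from h import *
d=dict(np.load("pics/wA.npz"))
h=cv2.cvtColor(d["frame"],cv2.COLOR_RGB2HSV)
print(h[160:196:1,310].tolist());print(h[178,226:300].tolist())
for c in (range(242,270),range(292,332)):
    P,k,r,w,v=axis(d,c,150,200);print(P[[0,-1]].round(4).tolist(),k,np.rad2deg(np.arctan(k[0])),r,w,v)
for u in(232.5,278,288): print(u,plane(d,(u,177),.1).round(4))
E
```

```text
[[18, 71, 193], [17, 73, 195], [17, 73, 192], [17, 73, 191], [19, 72, 192], [18, 70, 194], [18, 75, 191], [18, 73, 193], [18, 69, 141], [20, 36, 105], [18, 33, 116], [19, 32, 129], [17, 30, 138], [18, 31, 147], [15, 29, 158], [17, 28, 166], [19, 29, 167], [16, 28, 155], [16, 31, 142], [23, 32, 135], [21, 27, 123], [17, 31, 114], [20, 32, 95], [15, 50, 82], [17, 78, 91], [18, 74, 90], [18, 76, 90], [17, 81, 97], [17, 78, 105], [19, 76, 181], [18, 78, 190], [18, 75, 190], [17, 74, 190], [19, 74, 190], [17, 72, 192], [18, 72, 194]]
[[18, 70, 192], [19, 73, 193], [18, 73, 193], [18, 73, 195], [18, 73, 195], [17, 67, 189], [18, 57, 169], [19, 38, 163], [20, 34, 196], [23, 29, 211], [24, 26, 207], [25, 27, 209], [20, 31, 180], [18, 42, 139], [19, 36, 168], [22, 32, 202], [23, 28, 217], [21, 28, 218], [22, 30, 215], [20, 29, 220], [22, 29, 218], [23, 26, 217], [22, 27, 218], [21, 27, 219], [23, 28, 221], [23, 27, 217], [21, 27, 216], [24, 25, 218], [23, 26, 218], [25, 27, 220], [26, 24, 220], [26, 23, 219], [24, 24, 219], [26, 25, 217], [26, 24, 219], [24, 25, 218], [25, 22, 218], [25, 26, 
[... 172 characters left out ...]
17, 36, 175], [19, 36, 134], [16, 30, 110], [21, 31, 108], [19, 26, 109], [18, 31, 83], [18, 30, 42], [15, 29, 52], [18, 29, 87], [22, 26, 107], [19, 28, 100], [17, 30, 119], [19, 28, 147], [18, 23, 147], [18, 29, 149], [16, 26, 147], [17, 33, 146], [18, 26, 148], [17, 29, 143], [18, 30, 145], [18, 30, 145], [17, 28, 147], [21, 25, 142], [18, 27, 144], [16, 27, 144]]
[[0.5485, 0.1268, 0.1], [0.576, 0.1353, 0.1]] [ 0.31487722 -0.04566003] 17.47802720612446 0.0003051109522937785 33.0 177.0
[[0.5995, 0.1422, 0.1], [0.639, 0.1546, 0.1]] [ 0.31350978 -0.04563834] 17.406718269648955 0.00027547477799095996 15.0 176.0
232.5 [0.5385 0.1252 0.1   ]
278 [0.5853 0.1378 0.1   ]
288 [0.5956 0.1406 0.1   ]
```

```bash
python3 - <<'E'
from h import *
from bench import robot
s=robot.get_state()
for z,n in((.107,5),):
  for r in rows(s,[.567,.1324,z],down(np.deg2rad(17.44)),n):print(r)
E
```

```text
[0.0, 0.0004, 0.0287, -0.0002, -0.0001, -0.0079]
[0.0, 0.0004, 0.0287, -0.0002, -0.0001, -0.0079]
[0.0, 0.0004, 0.0287, -0.0002, -0.0001, -0.0079]
[0.0, 0.0004, 0.0287, -0.0002, -0.0001, -0.0079]
[0.0, 0.0004, 0.0287, -0.0002, -0.0001, -0.0079]
```

Call:
send_rows(
  rows=[
    [[1,0,0.0005,0.03,0,0,-0.008],[1,0,0.0005,0.03,0,0,-0.008],[1,0,0.0005,0.03,0,0,-0.008],[1,0,0.0005,0.03,0,0,-0.008],[1,0,0,0.016,0,0,-0.008],[1,0,0,0.005,0,0,0],[1,0,0,0,0,0,0]],
  ],
)

```text
clock: 3.38
ee_pos: [0.568, 0.1322, 0.1102]
tool_rot: [1.859, 2.532, 0.001]
ft_force: [-0.1, 0.4, 0.6]
gripper_width: 1.004
grasp_force: 0.0
```

```bash
python3 - <<'E'
from h import *
from bench import robot
s=robot.get_state();print(s["ee_pos"],s["ft_force"])
print(rows(s,[.567,.1324,.107],down(np.deg2rad(17.44)),1))
E
```

```text
[0.5679528  0.13221761 0.11018302] [-0.14835673  0.43109776  0.62071081]
[[0.0005, -0.0009, 0.0032, 0.0009, 0.0001, 0.0]]
```

Call:
send_rows(
  rows=[
    [[0.5,0.0005,-0.001,0.003,0.001,0,0],[0.5,0,0,0,0,0,0],[0.5,0,0,0,0,0,0],[0.5,0,0,0,0,0,0],[0.5,0,0,0,0,0,0],[0.5,0,0,0,0,0,0]],
  ],
  squeeze=20,
)

```text
clock: 4.12
ee_pos: [0.5658, 0.1316, 0.1077]
tool_rot: [-1.859, -2.531, 0.003]
ft_force: [-4.5, -0.7, 6.3]
gripper_width: 0.584
grasp_force: 20.9
```

```bash
python3 - <<'E'
from h import *
from bench import robot
s=robot.get_state();print(s["ee_pos"],s["ft_force"],s["gripper_width"]*85,s["grasp_force"])
wcam(robot,"g1")
E
```

```text
[0.56578402 0.13164349 0.10767798] [-4.52293149 -0.67256714  6.33635397] 49.60161525910369 20.938526540994644
```

View pics/g1.png

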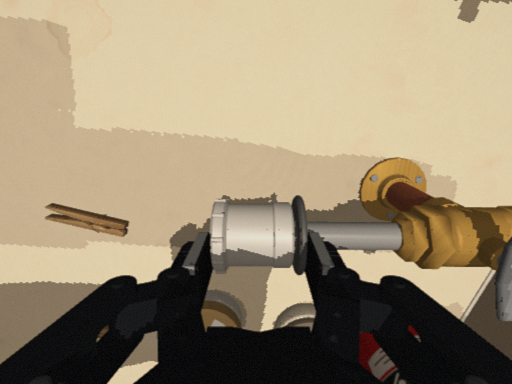

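Both pads are on the faces and the width is 49.6 mm, so the collar is fully pinched. I'll firm up the grip and draw it off.

Call:
send_rows(
  rows=[
    [[0.45,0,0,-0.0005,0,0,0],[0.45,0,0,0,0,0,0],[0.45,0,-0.002,0,0,0,0],[0.45,0,-0.002,0,0,0,0],[0.45,0,-0.002,0,0,0,0],[0.45,0,-0.002,0,0,0,0],[0.45,0,-0.002,0,0,0,0],[0.45,0,-0.002,0,0,0,0]],
  ],
  squeeze=50,
)

```text
clock: 5.18
ee_pos: [0.5568, 0.1288, 0.1081]
tool_rot: [1.858, 2.53, 0.003]
ft_force: [4.3, 1.0, 5.5]
gripper_width: 0.565
grasp_force: 52.0
```

Call:
send_rows(
  rows=[
    [[0.45,0,-0.004,0,0,0,0],[0.45,0,-0.005,0,0,0,0],[0.45,0,-0.006,0,0,0,0],[0.45,0,-0.006,0,0,0,0],[0.45,0,-0.006,0,0,0,0],[0.45,0,-0.006,0,0,0,0],[0.45,0,-0.006,0,0,0,0],[0.45,0,-0.006,0,0,0,0]],
  ],
)

```text
clock: 6.18
ee_pos: [0.5104, 0.1145, 0.1059]
tool_rot: [-1.858, -2.53, 0.005]
ft_force: [0.0, 0.7, -2.1]
gripper_width: 0.569
grasp_force: 52.6
```

Call:
send_rows(
  rows=[
    [[0.45,0,-0.006,0,0,0,0],[0.45,0,-0.004,0,0,0,0],[0.45,0,0,0,0,0,0]],
  ],
)

```text
clock: 6.55
ee_pos: [0.5024, 0.1119, 0.1071]
tool_rot: [-1.859, -2.532, 0.001]
ft_force: [-0.8, -0.8, -1.4]
gripper_width: 0.567
grasp_force: 52.6
```

```bash
python3 - <<'E'
from h import *
from bench import robot
s=robot.get_state();print(s["ee_pos"],s["tool_rot"],s["ft_force"],s["gripper_width"]*85,s["grasp_force"])
d=wcam(robot,"g2")
E
```

```text
[0.50236403 0.11192877 0.10713938] [-1.85910956e+00 -2.53159783e+00  1.32308424e-03] [-0.83556395 -0.8138643  -1.41588332] 48.165244453875644 52.583860605955124
```

View pics/g2.png

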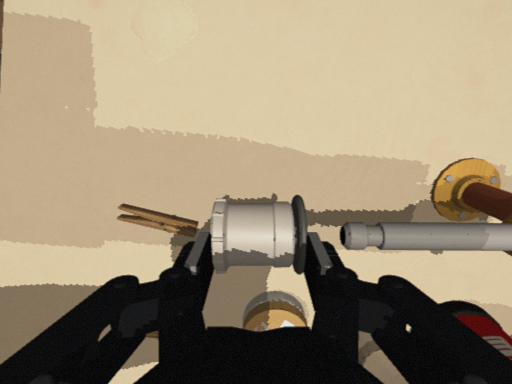

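The fitting is off and held square, with stub A visible on the same row. This picture is the alignment reference. Next I'll carry it to B at height.

Call:
send_rows(
  rows=[
    [[0.45,0,-0.004,-0.02,0,0,0],[0.45,0,0,-0.04,0,0,0],[0.45,0,0,-0.045,0,0,0],[0.45,0,0,-0.04,0,0,0]],
  ],
)

```text
clock: 7.1
ee_pos: [0.4993, 0.1109, 0.2538]
tool_rot: [1.859, 2.532, 0.0]
ft_force: [0.3, -0.1, -2.5]
gripper_width: 0.566
grasp_force: 52.6
```

```bash
python3 - <<'E'
from h import *
from bench import robot
s=robot.get_state();print(s["ee_pos"])
for r in rows(s,[.555,-.14,.25],down(np.deg2rad(4)),8):print(r)
d=dict(np.load("pics/g2.npz"))
P,k,r,w,v=axis(d,range(395,490),205,265);print(P[[0,-1]].round(4).tolist(),k,np.rad2deg(np.arctan(k[0])),r,w,v)
E
```

```text
[0.4993082  0.11092293 0.25384249]
[-0.032, -0.0027, 0.0005, 0.0, 0.0, 0.0293]
[-0.0321, -0.0018, 0.0005, 0.0, 0.0, 0.0293]
[-0.0321, -0.0009, 0.0005, 0.0, 0.0, 0.0293]
[-0.0321, 0.0001, 0.0005, 0.0, 0.0, 0.0293]
[-0.0321, 0.001, 0.0005, 0.0, 0.0, 0.0293]
[-0.0321, 0.002, 0.0005, 0.0, 0.0, 0.0293]
[-0.032, 0.0029, 0.0005, 0.0, 0.0, 0.0293]
[-0.0319, 0.0038, 0.0005, 0.0, 0.0, 0.0293]
[[0.5778, 0.1361, 0.1], [0.63, 0.1518, 0.1]] [ 0.31479393 -0.04587815] 17.473685550495613 0.0008321839122526779 27.0 236.0
```

Call:
send_rows(
  rows=[
    [[0.45,-0.032,-0.0027,0.0005,0,0,0.0293],[0.45,-0.032,-0.0018,0.0005,0,0,0.0293],[0.45,-0.032,-0.0009,0.0005,0,0,0.0293],[0.45,-0.032,0,0.0005,0,0,0.0293],[0.45,-0.032,0.001,0.0005,0,0,0.0293],[0.45,-0.032,0.002,0.0005,0,0,0.0293],[0.45,-0.032,0.0029,0.0005,0,0,0.0293],[0.45,-0.032,0.0038,0.0005,0,0,0.0293]],
  ],
)

```text
clock: 8.1
ee_pos: [0.5549, -0.1408, 0.2481]
tool_rot: [-2.144, -2.296, 0.001]
ft_force: [0.5, 0.1, -0.9]
gripper_width: 0.566
grasp_force: 52.6
```

Call:
send_rows(
  rows=[
    [[0.45,0,0,0,0,0,0],[0.45,0,0,0,0,0,0]],
  ],
)

```text
clock: 8.35
ee_pos: [0.5544, -0.1394, 0.2479]
tool_rot: [-2.142, -2.296, 0.001]
ft_force: [0.1, 0.3, -1.5]
gripper_width: 0.565
grasp_force: 52.6
```

```bash
python3 - <<'E'
from h import *
from bench import robot
d=wcam(robot,"wB");print(d["ee"],d["rot"])
h=cv2.cvtColor(d["frame"],cv2.COLOR_RGB2HSV)
m=((h[140:215,:,1]<55)&(h[140:215,:,2]>40));print([(c,int(m[:,c].sum())) for c in range(180,360,6)])
E
```

```text
[ 0.55441935 -0.13937698  0.24788444] [-2.14189686e+00 -2.29647998e+00  1.11727916e-03]
[(180, 3), (186, 5), (192, 3), (198, 0), (204, 2), (210, 0), (216, 18), (222, 16), (228, 13), (234, 26), (240, 25), (246, 22), (252, 26), (258, 27), (264, 25), (270, 25), (276, 28), (282, 27), (288, 26), (294, 14), (300, 33), (306, 15), (312, 15), (318, 4), (324, 0), (330, 0), (336, 0), (342, 0), (348, 4), (354, 0)]
```

View pics/wB.png

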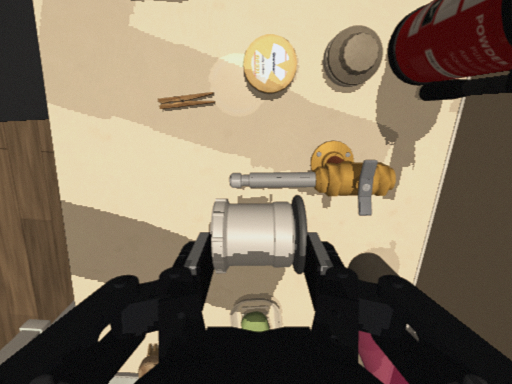

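Stub B shows at row ~180, tip near column 230, nut at 316, and nothing blocks the view of it. Now I'll fit its axis and the tip.

```bash
python3 - <<'E'
from h import *
d=dict(np.load("pics/wB.npz"))
P,k,r,w,v=axis(d,range(258,312),164,193);print(P[[0,-1]].round(4).tolist(),k,np.rad2deg(np.arctan(k[0])),r,w,v)
h=cv2.cvtColor(d["frame"],cv2.COLOR_RGB2HSV);print([(c,int(np.median(h[176:185,c,1]))) for c in range(224,238)])
t=plane(d,(229.5,180),.105);print("tip",t)
a=np.arctan(k[0]);u=np.array([np.cos(a),np.sin(a)])
print("yaw tool",np.rad2deg(np.arctan2(*Rt.from_rotvec(d["rot"]).as_matrix()[[1,0],1])))
# pre pose: mouth 15mm before tip -> pinch centre = tip-(15+25)mm ; lateral .4mm to the right
tip=np.array([t[0],np.polyval(k,t[0])]);print(tip)
c=tip-u*.040+np.array([u[1],-u[0]])*.0004;print("pre",c,"above",c)
from bench import robot
for x in rows(robot.get_state(),[*c,.19],down(a),6):print(x)
E
```

```text
[[0.5547, -0.1411, 0.1], [0.6106, -0.1361, 0.1]] [ 0.08429087 -0.18778161] 4.8181215432989015 0.0006907396227538094 14.0 179.5
[(224, 57), (225, 58), (226, 58), (227, 59), (228, 64), (229, 59), (230, 34), (231, 28), (232, 28), (233, 27), (234, 27), (235, 27), (236, 26), (237, 27)]
tip [ 0.52494249 -0.1418521   0.105     ]
yaw tool 3.989486426107475
[ 0.52494249 -0.14353375]
pre [ 0.48511743 -0.14729206] above [ 0.48511743 -0.14729206]
[-0.0006, -0.0116, 0.0097, -0.0002, -0.0, -0.0023]
[-0.0005, -0.0116, 0.0097, -0.0002, -0.0, -0.0023]
[-0.0005, -0.0116, 0.0097, -0.0002, -0.0, -0.0023]
[-0.0005, -0.0116, 0.0097, -0.0002, -0.0, -0.0023]
[-0.0005, -0.0116, 0.0097, -0.0002, -0.0, -0.0023]
[-0.0004, -0.0116, 0.0097, -0.0002, -0.0, -0.0023]
```

```bash
python3 - <<'E'
from h import *
for n,c,r0,r1 in (("wB",range(258,312),164,193),("wA",range(292,332),155,200),("g2",range(395,490),212,260)):
  d=dict(np.load(f"pics/{n}.npz"))
  for s in (40,44,48):
    P,k,r,w,v=axis(d,c,r0,r1,sat=s);x0=P[:,0].mean();print(n,s,k,np.rad2deg(np.arctan(k[0])),r,w,v,len(P),"y@mid",x0,np.polyval(k,x0))
d=dict(np.load("pics/wB.npz"));h=cv2.cvtColor(d["frame"],cv2.COLOR_RGB2HSV)
print(h[166:194,285].tolist())
E
```

```text
wB 40 [ 0.07595028 -0.18283956] 4.3432918072950315 0.0002018314962827195 14.0 179.5 54 y@mid 0.5826519484862681 -0.13858697883224394
wB 44 [ 0.07268703 -0.18091802] 4.157348839117727 0.00012728839432359773 14.0 179.5 54 y@mid 0.5826508809250323 -0.1385668580881382
wB 48 [ 0.07417967 -0.18176751] 4.242412062662329 0.00014624666587544164 14.0 179.5 54 y@mid 0.5826485717860331 -0.1385468288554081
wA 40 [ 0.31583958 -0.04716561] 17.52817913784708 0.000269993706363817 14.0 175.5 40 y@mid 0.6192821701887425 0.14842821141773793
wA 44 [ 0.32104035 -0.05037258] 17.798726147461323 0.0002274368897363097 14.0 175.5 40 y@mid 0.619277432188318 0.1484404684461687
wA 48 [ 0.3199361  -0.04964588] 17.74135068055767 0.00021615052109651432 14.0 175.5 40 y@mid 0.6192648226914252 0.148479298193328
g2 40 [ 0.31309535 -0.04494194] 17.38509559057709 0.00078875988821961 27.0 236.0 95 y@mid 0.6038056717350909 0.14410681188386518
g2 44 [ 0.31851674 -0.04819706] 17.667547932107457 0.0007772129136635734 27.0 236.0 95 y@mid 0.6037952653358524 0.1441218382611085
g2 48 [ 0.32122512 -0.0497864 ] 17.80832281416139 0.0008162444009498687 27.0 236.0 95 y@mid 0.6037733107660839 0.1441607539510599
[[19, 70, 211], [18, 71, 212], [18, 70, 212], [18, 72, 212], [19, 69, 215], [21, 62, 234], [20, 58, 158], [18, 32, 121], [16, 32, 134], [23, 28, 147], [18, 29, 156], [19, 32, 165], [18, 26, 174], [20, 25, 183], [17, 26, 180], [15, 27, 168], [18, 28, 154], [19, 29, 149], [14, 31, 142], [21, 27, 122], [15, 34, 105], [17, 71, 130], [20, 67, 228], [21, 60, 233], [21, 59, 233], [22, 58, 232], [21, 62, 232], [21, 62, 231]]
```

```bash
python3 - <<'E'
from h import *
from bench import robot
for x in rows(robot.get_state(),[.4845,-.1459,.1085],down(np.deg2rad(4.25)),6):print(x)
E
```

```text
[-0.0003, -0.0117, 0.0233, -0.0002, -0.0, -0.0006]
[-0.0003, -0.0117, 0.0233, -0.0002, -0.0, -0.0006]
[-0.0003, -0.0117, 0.0233, -0.0002, -0.0, -0.0006]
[-0.0003, -0.0117, 0.0233, -0.0002, -0.0, -0.0006]
[-0.0003, -0.0117, 0.0233, -0.0002, -0.0, -0.0006]
[-0.0003, -0.0117, 0.0233, -0.0002, -0.0, -0.0006]
```

Call:
send_rows(
  rows=[
    [[0.45,-0.0005,-0.024,0,0,0,-0.004],[0.45,-0.0005,-0.024,0.005,0,0,0],[0.45,-0.0005,-0.022,0.015,0,0,0],[0.45,0,0,0.035,0,0,0],[0.45,0,0,0.035,0,0,0],[0.45,0,0,0.03,0,0,0],[0.45,0,0,0.018,0,0,0],[0.45,0,0,0,0,0,0]],
  ],
)

```text
clock: 9.4
ee_pos: [0.4834, -0.1449, 0.109]
tool_rot: [-2.134, -2.301, 0.004]
ft_force: [-0.2, 0.3, -2.3]
gripper_width: 0.564
grasp_force: 52.7
```

Call:
send_rows(
  rows=[
    [[0.45,0,0,0,0,0,0],[0.45,0,0,0,0,0,0]],
  ],
)

```text
clock: 9.65
ee_pos: [0.4857, -0.1463, 0.1115]
tool_rot: [2.136, 2.301, 0.0]
ft_force: [0.1, -0.1, -1.8]
gripper_width: 0.564
grasp_force: 52.6
```

```bash
python3 - <<'E'
from h import *
from bench import robot
d=wcam(robot,"g3");print(d["ee"],d["rot"],robot.get_state()["ft_force"])
print(rows(robot.get_state(),[.4851,-.1458,.108],down(np.deg2rad(4.25)),1))
P,k,r,w,v=axis(d,range(395,440),212,262,sat=44);print(k,np.rad2deg(np.arctan(k[0])),r,w,v,P[0],P[-1])
a=dict(np.load("pics/g2.npz"))["frame"];o=np.vstack([a[180:290,150:],d["frame"][180:290,150:]]);cv2.imwrite("pics/cmp.png",cv2.resize(o,None,fx=2,fy=2)[:,:,::-1])
E
```

```text
[ 0.48565018 -0.14629434  0.11147628] [2.13646477e+00 2.30086183e+00 4.43551714e-04] [-0.64033408 -0.37657588 -2.06228216]
[[0.0006, -0.0004, 0.0033, 0.0012, 0.001, -0.0003]]
[ 0.11054972 -0.20276141] 6.308416490144658 0.00059379950481473 26.0 232.0 [ 0.56719781 -0.13989683  0.1       ] [ 0.59266684 -0.13545227  0.1       ]
```

View pics/cmp.png

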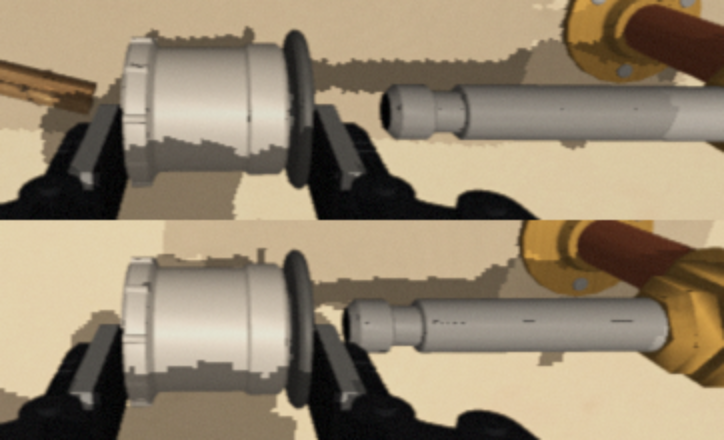

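The fitting sits in the hand as it did at A, and stub B is ~3 px higher in the picture while the tool is ~4 mm higher than it should be. I'll fit the axis with contiguous runs, then correct.

```bash
cat >> h.py <<'E'
def axis2(d,cols,rc,z=.1,sat=48):
    S=cv2.medianBlur(cv2.cvtColor(d["frame"],cv2.COLOR_RGB2HSV)[:,:,1],3);P=[];W=[];V=[]
    for c in cols:
        a=b=rc
        while S[a-1,c]<sat:a-=1
        while S[b+1,c]<sat:b+=1
        p,q=ray(d,(c,a-.5)),ray(d,(c,b+.5));m=p[1]+q[1];P.append(p[0]+m*(z-p[0][2])/m[2]);W.append(b-a+1);V.append((a+b)/2)
    P=np.array(P);W=np.array(W);V=np.array(V);g=np.abs(W-np.median(W))<2;P=P[g];k=np.polyfit(P[:,0],P[:,1],1)
    return k,np.std(P[:,1]-np.polyval(k,P[:,0])),np.median(W),V[g].mean(),g.sum(),P[:,0].mean()
E
python3 - <<'E'
from h import *
for n,c,rc in (("g2",range(392,470),236),("g3",range(365,475),233),("wB",range(258,312),180),("wA",range(292,332),176)):
  d=dict(np.load(f"pics/{n}.npz"));k,r,w,v,g,x=axis2(d,c,rc);print(n,np.rad2deg(np.arctan(k[0])),"mid",x,np.polyval(k,x),r,w,v,g)
E
```

```text
g2 17.351410245434405 mid 0.5975232319214576 0.14197980541714728 1.5911679977234654e-08 27.0 236.0 78
g3 4.7804734297283975 mid 0.581676665377733 -0.13855025181057704 0.00012408855993067548 26.0 232.03181818181818 110
wB 4.207724394819388 mid 0.5826496904845612 -0.138556845953208 0.00013672789094950057 14.0 179.4537037037037 54
wA 17.77350751940352 mid 0.6192519783088776 0.14851813241560502 0.00017469095742030511 14.5 175.65 40
```

Call:
send_rows(
  rows=[
    [[0.45,0.0003,0,0.003,0.001,0.001,-0.006],[0.45,0,0,0,0,0,0],[0.45,0,0,0,0,0,0]],
  ],
)

```text
clock: 10.07
ee_pos: [0.4846, -0.146, 0.1071]
tool_rot: [-2.13, -2.306, 0.001]
ft_force: [-0.1, -0.2, -2.1]
gripper_width: 0.568
grasp_force: 52.6
```

```bash
python3 - <<'E'
from h import *
from bench import robot
d=wcam(robot,"g4");print(d["ee"],robot.get_state()["ft_force"])
print(rows(robot.get_state(),[.4851,-.1466,.1085],down(np.deg2rad(4.6)),1))
k,r,w,v,g,x=axis2(d,range(365,475),234);print(np.rad2deg(np.arctan(k[0])),"mid",x,np.polyval(k,x),r,w,v,g)
print("at ee",np.polyval(k,d["ee"][0]))
E
```

```text
[ 0.48460983 -0.1459984   0.1071416 ] [ 0.90669967 -0.44157421 -2.2873744 ]
[[-0.0006, 0.0004, -0.0014, -0.0021, -0.0008, -0.0008]]
4.51703793727129 mid 0.5782373850484562 -0.13889467589637994 4.0562309197212403e-08 27.0 237.0 110
at ee -0.14629133918764337
```

The stub is now exactly parallel to the picture rows and within a row of the reference. I'll make a small trim, then approach the tip gently.

Call:
send_rows(
  rows=[
    [[0.45,-0.0004,0.003,-0.0012,0,0,0],[0.45,0,0.003,0,0,0,0],[0.45,0,0.003,0,0,0,0],[0.45,0,0.002,0,0,0,0],[0.45,0,0.0015,0,0,0,0],[0.45,0,0.0015,0,0,0,0],[0.45,0,0.0015,0,0,0,0],[0.45,0,0,0,0,0,0]],
  ],
)

```text
clock: 11.12
ee_pos: [0.5002, -0.1451, 0.1083]
tool_rot: [-2.13, -2.307, 0.001]
ft_force: [-0.4, -0.8, -1.5]
gripper_width: 0.567
grasp_force: 52.6
```

Call:
send_rows(
  rows=[
    [[0.45,0,0.0015,0,0,0,0],[0.45,0,0.0015,0,0,0,0],[0.45,0,0.0015,0,0,0,0]],
  ],
)

```text
clock: 11.5
ee_pos: [0.5047, -0.1448, 0.1083]
tool_rot: [-2.13, -2.307, 0.001]
ft_force: [0.2, -0.3, -1.2]
gripper_width: 0.567
grasp_force: 52.6
```

Call:
send_rows(
  rows=[
    [[0.45,0,0.002,0,0,0,0],[0.45,0,0.002,0,0,0,0],[0.45,0,0.002,0,0,0,0],[0.45,0,0.002,0,0,0,0]],
  ],
)

```text
clock: 12.0
ee_pos: [0.5133, -0.1443, 0.1085]
tool_rot: [-2.131, -2.307, 0.0]
ft_force: [-0.8, -0.4, -1.4]
gripper_width: 0.564
grasp_force: 52.9
```

Call:
send_rows(
  rows=[
    [[0.45,0,0.0025,0,0,0,0],[0.45,0,0.0025,0,0,0,0],[0.45,0,0.0025,0,0,0,0],[0.45,0,0.0025,0,0,0,0]],
  ],
)

```text
clock: 12.5
ee_pos: [0.5227, -0.1435, 0.1084]
tool_rot: [-2.13, -2.307, 0.002]
ft_force: [-2.1, -2.0, 0.9]
gripper_width: 0.567
grasp_force: 53.4
```

Call:
send_rows(
  rows=[
    [[0.45,-0.0002,0.002,0,0,0,0],[0.45,0,0.002,0,0,0,0],[0.45,0,0.002,0,0,0,0],[0.45,0,0.002,0,0,0,0]],
  ],
)

```text
clock: 13.0
ee_pos: [0.5306, -0.143, 0.1084]
tool_rot: [-2.13, -2.307, 0.002]
ft_force: [-1.6, -1.3, 1.5]
gripper_width: 0.57
grasp_force: 53.8
```

Call:
send_rows(
  rows=[
    [[0.45,0,0.0015,0,0,0,0],[0.45,0,0.0015,0,0,0,0],[0.45,0,0.0015,0,0,0,0]],
  ],
)

```text
clock: 13.38
ee_pos: [0.535, -0.1426, 0.1084]
tool_rot: [-2.13, -2.307, 0.002]
ft_force: [-2.8, -1.4, 2.2]
gripper_width: 0.566
grasp_force: 54.0
```

Call:
send_rows(
  rows=[
    [[0.45,0,0.0015,0,0,0,0],[0.45,0,0.0015,0,0,0,0],[0.45,0,0.001,0,0,0,0]],
  ],
)

```text
clock: 13.75
ee_pos: [0.5384, -0.1424, 0.1084]
tool_rot: [-2.13, -2.306, 0.003]
ft_force: [-4.6, -1.8, 5.2]
gripper_width: 0.571
grasp_force: 54.4
```

Call:
send_rows(
  rows=[
    [[0.45,0,0.001,0,0,0,0],[0.45,0,0.001,0,0,0,0],[0.45,0,0.001,0,0,0,0]],
  ],
)

```text
clock: 14.12
ee_pos: [0.5414, -0.1422, 0.1084]
tool_rot: [-2.13, -2.306, 0.003]
ft_force: [-4.3, -2.2, 4.2]
gripper_width: 0.569
grasp_force: 54.3
```

Call:
send_rows(
  rows=[
    [[0.45,0,0.001,0,0,0,0],[0.45,0,0.001,0,0,0,0]],
  ],
)

```text
clock: 14.38
ee_pos: [0.5416, -0.1422, 0.1083]
tool_rot: [-2.128, -2.304, 0.008]
ft_force: [-10.8, -3.9, 8.4]
gripper_width: 0.567
grasp_force: 55.7
```

Call:
send_rows(
  rows=[
    [[0.45,0,0.001,0,0,0,0],[0.45,0,0,0,0,0,0]],
  ],
)

```text
clock: 14.62
ee_pos: [0.5416, -0.1422, 0.1083]
tool_rot: [-2.128, -2.303, 0.01]
ft_force: [-12.0, -3.3, 9.7]
gripper_width: 0.57
grasp_force: 56.0
```

Call:
send_rows(
  rows=[
    [[0.45,0,0.001,0,0,0,0],[0.45,0,0.001,0,0,0,0],[0.45,0,0,0,0,0,0]],
  ],
)

```text
clock: 15.0
ee_pos: [0.5417, -0.1422, 0.1082]
tool_rot: [-2.127, -2.301, 0.014]
ft_force: [-15.6, -3.5, 12.8]
gripper_width: 0.568
grasp_force: 57.3
```

Call:
send_rows(
  rows=[
    [[0.45,0,0.0005,-0.0008,0,0,0],[0.45,0,0.0005,-0.0007,0,0,0],[0.45,0,0,0,0,0,0]],
  ],
)

```text
clock: 15.38
ee_pos: [0.5417, -0.1421, 0.1083]
tool_rot: [-2.126, -2.299, 0.016]
ft_force: [-15.2, -4.2, 7.5]
gripper_width: 0.569
grasp_force: 56.2
```

Call:
send_rows(
  rows=[
    [[0.45,0,0.001,-0.0005,0,0,0],[0.45,0,0.0005,0,0,0,0],[0.45,0,0,0,0,0,0],[0.45,0,0,0,0,0,0]],
  ],
)

```text
clock: 15.88
ee_pos: [0.5418, -0.1421, 0.1083]
tool_rot: [-2.125, -2.297, 0.02]
ft_force: [-18.2, -4.4, 7.8]
gripper_width: 0.568
grasp_force: 56.6
```

Call:
send_rows(
  rows=[
    [[0.45,0,-0.0015,0,0,0,0],[0.45,0,-0.0015,0,0,0,0],[0.45,0,0,0,0,0,0]],
  ],
)

```text
clock: 16.25
ee_pos: [0.5417, -0.1422, 0.1084]
tool_rot: [-2.127, -2.3, 0.013]
ft_force: [-11.8, -4.8, 1.6]
gripper_width: 0.565
grasp_force: 54.6
```

Call:
send_rows(
  rows=[
    [[0.75,0,0,0,0,0,0],[0.95,0,0,0,0,0,0],[0.95,0,0,0,0,0,0],[0.95,0,0,0,0,0,0]],
  ],
)

```text
clock: 16.75
ee_pos: [0.5471, -0.1414, 0.1105]
tool_rot: [-2.13, -2.308, 0.0]
ft_force: [-0.4, 0.1, 0.5]
gripper_width: 0.952
grasp_force: 0.0
```

```bash
python3 - <<'E'
from h import *
from bench import robot
d=wcam(robot,"r1");print(d["ee"],d["rot"])
E
```

```text
[ 0.54707251 -0.14142322  0.11047289] [-2.12990649e+00 -2.30762630e+00  2.59503262e-04]
```

View pics/r1.png

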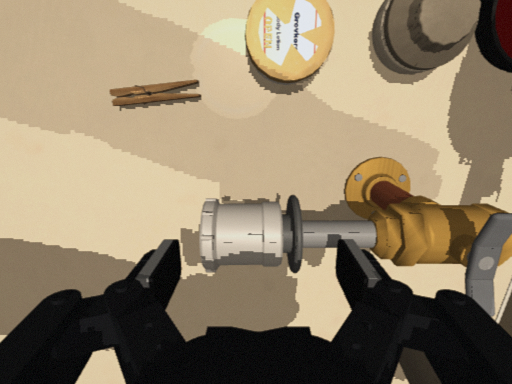

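The collar has sprung out (there is a gap between body and flange at columns 283–290). Next I'll check the seating depth against stub A by triangulating both tips the same way.

```bash
python3 - <<'E'
from h import *
def al(p,yaw): return p[0]*np.cos(yaw)+p[1]*np.sin(yaw)
for n,yaw,seat in(("g2",17.4,(.5658,.1316)),("g3",4.5,(.5417,-.1422)),("g4",4.5,(.5417,-.1422))):
    d=dict(np.load(f"pics/{n}.npz"));V=d["frame"].max(2).astype(int);S=cv2.cvtColor(d["frame"],cv2.COLOR_RGB2HSV)[:,:,1];y=np.deg2rad(yaw)
    r=V[228:242,310:370].mean(0).astype(int);print(n,[(310+i,int(x)) for i,x in enumerate(r) if i%2==0][:24])
    c=310+np.where(r<75)[0]; c=c[c>(330 if n=="g2" else 312)];print(c)
    tip=plane(d,((c[0]+c[-1])/2,235),.1);print("tip",tip,"seat-tip",al(seat,y)-al(tip,y))
d=dict(np.load("pics/r1.npz"));V=d["frame"].max(2).astype(int)
print("collar gap", [(c,int(V[225:240,c].mean())) for c in range(276,306)])
E
```

```text
g2 [(310, 102), (312, 112), (314, 112), (316, 115), (318, 139), (320, 178), (322, 190), (324, 190), (326, 190), (328, 196), (330, 197), (332, 197), (334, 196), (336, 197), (338, 198), (340, 83), (342, 4), (344, 22), (346, 102), (348, 106), (350, 108), (352, 147), (354, 148), (356, 147)]
[341 342 343 344 345]
tip [0.54891294 0.12739564 0.1       ] seat-tip 0.01737159315751713
g3 [(310, 86), (312, 99), (314, 111), (316, 128), (318, 156), (320, 170), (322, 23), (324, 32), (326, 114), (328, 115), (330, 137), (332, 154), (334, 153), (336, 156), (338, 155), (340, 155), (342, 155), (344, 155), (346, 140), (348, 147), (350, 148), (352, 147), (354, 147), (356, 147)]
[322 323 324]
tip [ 0.52468933 -0.14463773  0.1       ] seat-tip 0.017149491389663152
g4 [(310, 86), (312, 98), (314, 117), (316, 128), (318, 158), (320, 195), (322, 213), (324, 144), (326, 7), (328, 61), (330, 115), (332, 106), (334, 138), (336, 152), (338, 151), (340, 151), (342, 150), (344, 150), (346, 149), (348, 148), (350, 132), (352, 142), (354, 142), (356, 141)]
[325 326 327 328]
tip [ 0.52432813 -0.14194213  0.1       ] seat-tip 0.017298082713694485
collar gap [(276, 220), (277, 220), (278, 220), (279, 219), (280, 205), (281, 179), (282, 147), (283, 116), (284, 108), (285, 107), (286, 107), (287, 107), (288, 107), (289, 106), (290, 99), (291, 87), (292, 65), (293, 35), (294, 40), (295, 63), (296, 73), (297, 87), (298, 108), (299, 113), (300, 102), (301, 85), (302, 105), (303, 138), (304, 148), (305, 148)]
```

The seating depths match (17.4 mm at A, 17.2–17.3 mm at B), so it is bottomed. Next I'll rise, turn 90° and grip the barrel across.

Call:
send_rows(
  rows=[
    [[1,0,0,-0.02,0,0,0],[1,0,0,-0.03,0,0,0],[1,0,0,-0.03,0,0,-0.157],[1,0,0,-0.01,0,0,-0.157],[1,0,0,0,0,0,-0.157],[1,0,0,0,0,0,-0.157],[1,0,0,0,0,0,-0.157],[1,0,0,0,0,0,-0.157]],
  ],
)

```text
clock: 17.8
ee_pos: [0.5468, -0.1416, 0.2003]
tool_rot: [-0.843, -3.024, -0.0]
ft_force: [0.0, 0.3, 0.0]
gripper_width: 1.001
grasp_force: 0.0
```

Call:
send_rows(
  rows=[
    [[1,0,0,0,0,0,-0.157],[1,0,0,0,0,0,-0.157],[1,0,0,0,0,0,-0.157],[1,0,0,0,0,0,-0.157],[1,0,0,0,0,0,0],[1,0,0,0,0,0,0]],
  ],
)

```text
clock: 18.55
ee_pos: [0.5468, -0.1417, 0.2003]
tool_rot: [0.12, -3.138, -0.001]
ft_force: [-0.3, -0.5, 0.6]
gripper_width: 1.0
grasp_force: 0.0
```

```bash
python3 - <<'E'
from h import *
from bench import robot
s=robot.get_state();print(s["ee_pos"])
print(rows(s,[.5415,-.1420,.085],down(np.deg2rad(94.5)),1))
E
```

```text
[ 0.54676775 -0.14166202  0.20031702]
[[0.0051, -0.0, 0.1153, 0.0008, -0.0017, -0.0019]]
```

Call:
send_rows(
  rows=[
    [[1,0.003,0,0.03,0,0,0],[1,0.002,0,0.03,0,0,0],[1,0,0,0.03,0,0,0],[1,0,0,0.02,0,0,0],[1,0,0,0.005,0,0,0],[1,0,0,0,0,0,0]],
  ],
)

```text
clock: 19.3
ee_pos: [0.5417, -0.1421, 0.0855]
tool_rot: [0.123, -3.137, -0.001]
ft_force: [0.4, -0.2, 0.8]
gripper_width: 1.0
grasp_force: 0.0
```

Call:
send_rows(
  rows=[
    [[0.35,0,0,0,0,0,0],[0.35,0,0,0,0,0,0],[0.35,0,0,0,0,0,0],[0.35,0,0,0,0,0,0],[0.35,0,0,0,0,0,0],[0.35,0,0,0,0,0,0]],
  ],
  squeeze=25,
)

```text
clock: 20.05
ee_pos: [0.5417, -0.1405, 0.0857]
tool_rot: [0.125, -3.138, -0.006]
ft_force: [-0.1, 5.2, 2.0]
gripper_width: 0.421
grasp_force: 26.6
```

```bash
python3 - <<'E'
from h import *
from bench import robot
d=wcam(robot,"t1");s=robot.get_state();print(s["ee_pos"],s["ft_force"],s["gripper_width"]*85)
E
```

```text
[ 0.54172024 -0.14046285  0.08567828] [-0.10327176  5.28094235  2.21558504] 35.7422917518267
```

View pics/t1.png

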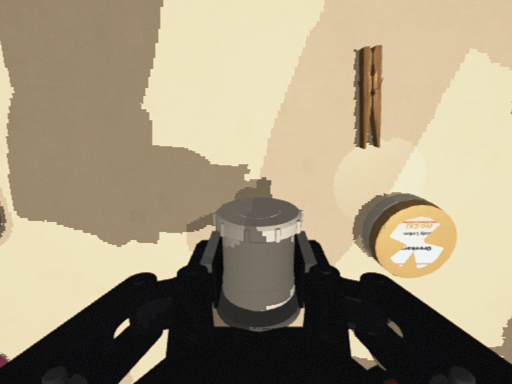

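The pads hold the barrel, clear of the collar. I'll relieve the small side load, firm up the grip and tug gradually.

Call:
send_rows(
  rows=[
    [[0.35,0,0.0013,0,0,0,0],[0.35,0,0,0,0,0,0],[0.35,0,0,0,0,0,0]],
  ],
  squeeze=50,
)

```text
clock: 20.48
ee_pos: [0.5417, -0.1404, 0.0858]
tool_rot: [0.124, -3.138, -0.002]
ft_force: [-1.0, 5.1, 3.7]
gripper_width: 0.414
grasp_force: 49.9
```

Call:
send_rows(
  rows=[
    [[0.35,0.001,0,0,0,0,0],[0.35,0.001,0,0,0,0,0],[0.35,0.001,0,0,0,0,0],[0.35,0,0,0,0,0,0]],
  ],
)

```text
clock: 20.98
ee_pos: [0.5401, -0.1406, 0.0858]
tool_rot: [-0.124, 3.137, 0.002]
ft_force: [3.1, 4.9, 3.2]
gripper_width: 0.417
grasp_force: 49.7
```

Call:
send_rows(
  rows=[
    [[0.35,0.001,0.0005,0,0,0,0],[0.35,0.001,0.0005,0,0,0,0],[0.35,0,0,0,0,0,0]],
  ],
)

```text
clock: 21.35
ee_pos: [0.5397, -0.1406, 0.0859]
tool_rot: [-0.124, 3.134, -0.001]
ft_force: [6.2, 2.5, -1.7]
gripper_width: 0.417
grasp_force: 50.1
```

Call:
send_rows(
  rows=[
    [[0.35,0.001,0,0,0,0,0],[0.35,0.001,0,0,0,0,0],[0.35,0,0,0,0,0,0]],
  ],
)

```text
clock: 21.72
ee_pos: [0.5397, -0.1406, 0.086]
tool_rot: [-0.124, 3.131, -0.0]
ft_force: [11.8, 4.0, -3.6]
gripper_width: 0.416
grasp_force: 50.4
```

Call:
send_rows(
  rows=[
    [[0.35,0.001,0,0,0,0,0],[0.35,0.001,0,0,0,0,0],[0.35,0,0,0,0,0,0],[0.35,0,0,0,0,0,0]],
  ],
)

```text
clock: 22.22
ee_pos: [0.5396, -0.1406, 0.0861]
tool_rot: [-0.125, 3.127, 0.0]
ft_force: [16.4, 5.1, -7.2]
gripper_width: 0.408
grasp_force: 50.8
```

Call:
send_rows(
  rows=[
    [[0.35,0.0008,0,0,0,0,0],[0.35,0,0,0,0,0,0],[0.35,0,0,0,0,0,0]],
  ],
)

```text
clock: 22.6
ee_pos: [0.5395, -0.1406, 0.0862]
tool_rot: [-0.125, 3.126, 0.0]
ft_force: [18.0, 4.3, -9.6]
gripper_width: 0.413
grasp_force: 50.9
```

Call:
send_rows(
  rows=[
    [[0.35,-0.0018,0,0,0,0,0],[0.35,-0.002,0,0,0,0,0],[0.35,-0.0018,0,0,0,0,0],[0.35,0,0,0,0,0,0]],
  ],
)

```text
clock: 23.1
ee_pos: [0.5397, -0.1406, 0.0858]
tool_rot: [-0.124, 3.136, -0.001]
ft_force: [5.8, 2.8, -0.1]
gripper_width: 0.415
grasp_force: 51.8
```

Call:
send_rows(
  rows=[
    [[0.7,0,0,0,0,0,0],[1,0,0,0,0,0,0],[1,0,0,0,0,0,0],[1,0,0,0,0,0,0],[1,0,0,-0.03,0,0,0],[1,0,0,-0.04,0,0,0],[1,0,0,-0.04,0,0,0],[1,0,0,-0.04,0,0,0]],
  ],
)

```text
clock: 24.1
ee_pos: [0.5371, -0.1402, 0.2365]
tool_rot: [0.124, -3.137, -0.001]
ft_force: [1.1, 1.0, -0.7]
gripper_width: 1.001
grasp_force: 0.0
```

Call:
send_rows(
  rows=[
    [[1,0.03,0,-0.01,0,0,0],[1,0.03,0,0,0,0,0],[1,0,0,0,0,0,0],[1,0,0,0,0,0,0]],
  ],
)

```text
clock: 24.6
ee_pos: [0.478, -0.145, 0.2455]
tool_rot: [0.123, -3.138, -0.001]
ft_force: [-0.3, -1.6, 1.0]
gripper_width: 1.004
grasp_force: 0.0
```

```bash
python3 - <<'E'
from h import *
from bench import robot
c=robot.camera("scene");d=robot.camera("side")
o=np.hstack([cv2.resize(c["frame"][140:290,225:365],(400,429)),cv2.resize(d["frame"][140:290,225:365],(400,429))]);cv2.imwrite("pics/end.png",o[:,:,::-1])
E
```

```text
(no output)
```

View pics/end.png

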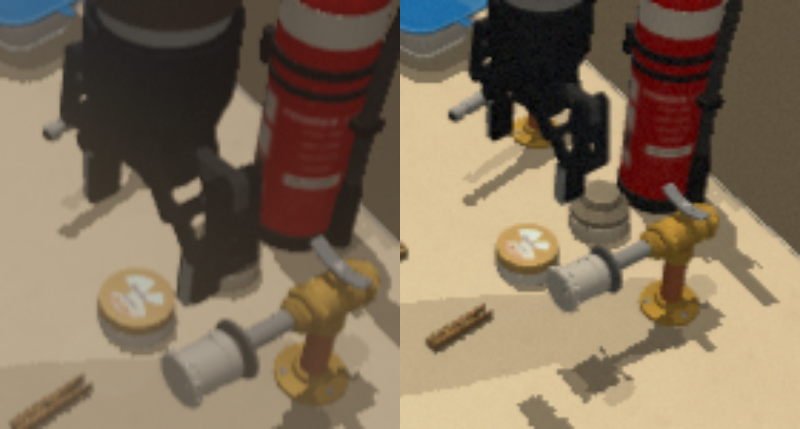

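The stop end sits on stub B, collar out, and the gripper is clear. Stub A is bare, and the tin, timer and pegs in view have not moved.

```bash
python3 -c "
from bench import robot
print(robot.close_job())"
```

```text
the job is handed in; nothing more can be done
None
```

The stop end is now latched on the other outlet: I pressed it home at about 18 N and it held an 18 N tug by its body with the collar free; I handed the job in at about 25 s of the allowed 72 s, but the hand-in gave no verdict.

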